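# Couple the test gauge to the bench air outlet

### The job

Fit the test gauge to the bench's compressed-air outlet: pull the outlet's sleeve down until its catches hold it back and let go of it, then push the gauge's plug gently into the mouth until it trips the catches and the sleeve springs up and locks it. Let go and leave the gauge locked there, upright; press on it with no more than about 20 N, and leave the glassware alone.

Things in the scene. Friction and masses are not known exactly. Their poses are not given: they have to be found in the camera images.
- deck_top (a point): centre of the top of the grey square deck plate (110 x 110 x 14 mm) fixed on the bench; z up. The brass outlet stands upright, its axis through this point. It is screwed in more or less far: its rim (mouth, 31 mm across) is 100 to 114 mm above this point, not measured: feel the seating depth. Bore 20 mm wide; a 3 mm deep funnel widens it to 26 mm at the rim.
- sleeve_grip (a point): point on the outlet's axis, 94 mm above the deck plate's top and fixed to the plate: at this height the knurled steel sleeve round the outlet can always be grasped. Sleeve 40 mm across, 35 mm tall above a flange at its foot 54 mm wide, 4 mm thick. At rest its top edge is 6 mm and the flange's top 41 mm below the rim.
- catch_foot (a point): point on the deck plate's top 32 mm along its x axis, under one of two steel catches (32 mm out from the axis along the plate's +x and -x, 10 mm wide) which stand below the flange, tops about 44 mm below the rim. They hook over the flange to hold the sleeve back, and slide outwards to free it when the plug comes home.
- sleeve (a joint): how far the sleeve is pulled down (m). 0 = forward (up): jaws then block the bore 15 mm below the rim. A spring pulls it to 0 with 4 N, 8 N at 10 mm; with the catches the pull needs up to 20 N. Just past 10 mm they snap over and hold it near 10 mm when let go, jaws clear; hard end at 13 mm. It springs to 0 only when the plug is pushed to about 3 mm from home.
- gauge_case (a point): centre of the gauge's round black case, dial up, 44 mm across, 28 mm tall: grasp it here. The loose gauge (about 200 g, 88 mm tall) stands upright; z up along its axis. Below this centre: case underside 14 mm, underside of the 34 mm wide brass shoulder 40 mm, plug tip 74 mm.
- plug_tip (a point): foot of the gauge's 18 mm wide steel plug (2 mm chamfer; groove 11 to 21 mm above the tip; shoulder's underside 34 mm above it). Home when the shoulder lies on the outlet's rim, plug 34 mm deep. It goes in freely for 25 mm, then a sprung valve and the catches resist, up to 10 to 15 N, until they trip about 3 mm before home; then a hard stop. Locked, it has 4 mm of play upwards.
- block_top (a point): centre of the hole's mouth in the top of the fixed wooden block (80 x 80 x 40 mm) in which the gauge stands, at the start, its plug in the hole and its shoulder 1 mm above the block; hole 21 mm wide, 33 mm deep
- beaker: glass beaker 68 mm across, 85 mm tall, origin at the centre of its underside; bystander
- flask: conical glass flask 82 mm across, 112 mm tall, origin at the centre of its underside; bystander
- vial: small glass jar with metal cap, 40 mm across, 70 mm tall, origin at the centre of its underside; bystander

How it is judged:
On the way, in this order (a step that is already met when the one before it is completed fails the run):
1. the sleeve is held back by its catches, let go by the robot, the gauge not yet at the outlet (value of joint sleeve above 0.0085 m and contact force between the fingers and sleeve below 0.5 N and horizontal distance between gauge_case and deck_top above 0.05 m), for 0.2 s.
2. the plug is in the bore with the sleeve still back (value of joint sleeve above 0.0085 m and horizontal distance between gauge_case and deck_top below 0.006 m and z of gauge_case in the frame of deck_top below 0.164 m).
At the end, for the whole second after the job is handed in: the sleeve is forward again (within 2 mm), the gauge stands in the outlet, within 5 mm of its axis and 0.1 rad of upright, its case centre 137 to 158.7 mm above the deck plate's top (home or risen by its play of 4 mm, for every height of the outlet), at rest and released (value of joint sleeve below 0.002 m and horizontal distance between gauge_case and deck_top below 0.005 m and z of gauge_case in the frame of deck_top between 0.137 and 0.1587 m and angle between gauge_case's own z axis and vertical below 0.1 rad and linear speed of gauge below 0.02 m/s); the robot touches nothing.
It fails at once if the gauge is forced: its contact forces on the outlet (push and side forces added up) pass 38 N, reached at a push of some 22 N (contact force between gauge and coupler above 38 N).
It fails at once if a piece of glassware is shifted more than 30 mm or tipped (distance of any of beaker, flask, vial from where it was at the start of the episode above 0.03 m or angle between any of beaker, flask, vial's own z axis and vertical above 0.4 rad).
It also fails if it takes over 64 s, if anything falls off the work surface, if the arm or the gripper's body presses on something with over 40 N, if the wrist force passes 120 N, or if a joint passes its speed limit or range.

### The arm

A 6-joint arm with a two-finger parallel gripper is mounted at the origin on the work surface. World frame = base frame: x ahead of the robot, y to its left, z up, the work surface at z = 0. Lengths are in m, angles in rad, forces in N, time in s.
With the tool pointing down it reaches from about 0.375 to 0.975 m from the base axis. Payload 3.8 kg.
Tool frame: the origin (TCP) lies between the finger pads; the fingertips stand 11 mm ahead of it and the grasp point (between the pads) lies 8 mm behind it; x points along the fingers, z is the direction in which the jaws open and shut, and the axes are right-handed (so a half turn about x gives the same grasp; the last joint's range is limited). The gripper opens to 85 mm and grips with 20 to 120 N. Pads are 22 mm wide; open, the fingers measure 114 mm over their backs; the gripper's body (76 mm by 85 mm) begins 54 mm behind the grasp point. The pads swing forward as they close: fully open they stand 13 mm farther back than shut.
Start: joints at [-1.35, 0.264, 1.604, -0, 1.274, -0.037], TCP at [0.172, -0.653, 0.242] pointing down, gripper open.
Joint ranges: [-2.63, 2.63], [-0.94, 2.18], [0.31, 2.57], [-1.31, 4.45], [0, 2.66], [-2.55, 2.55]. Speed limits (rad/s): [2.57, 2.57, 3.14, 3.14, 3.14, 3.14].

### API

Orientations are given as a rotation vector (axis times angle).
In Python, from workcell import bot gives the robot as it stands.
- The arm moves only by the tool step_arm, never from a script. Its argument "targets" is one flat list of numbers, 7 for each row, row after row: the shift along the tool's x, y, z in m, then the turn, a rotation vector about the tool's x, y, z in degrees, then the closure in counts, from 0 (fully open) to 255 (shut). A call has 1 to 20 rows; each row is the pose to reach, as a shift and turn from the pose commanded when the call began, along the tool's axes at that moment; what a row does not reach only later rows make up. A row lasts 1/8 s, in which the tool goes at most 62.5 mm and 10.7 degrees, less where a joint would pass 70% of its speed; a pose out of reach is approached as far as the arm can. A call with a gripper value outside its range is refused whole. The fingers move at their own pace and stop on an object; "squeeze" is the grip in N (left out, the last holds). Time passes only in rows, so rows that repeat a pose let the fingers close. It gives the time, the measured TCP pose, the force and the opening at its end, in the units of the state.
- bot.read_state(): the state, without advancing time (a new reading comes with each control period).
- bot.read_camera(name): name is "side" or "top"; returns a dict with "frame" (420x560x3 uint8, red, green, blue), "depth" (420x560 float32, m along the optical axis (not along the pixel's ray), 0 where there is no reading), "fx", "fy", "cx", "cy" (pixels), "rvec" (rotation vector, rad) and "tvec" (3), from world to camera coordinates, as OpenCV has them. Camera axes: x right, y down, z forward; pixel columns grow to the right and rows downward; lengths in m; the calibration is good to about 2 mm. A picture is of the moment at which its call begins.
- bot.finish_job(): hands the job in, once; it reports no verdict.
The state is a dict: "time": time; "q": joint angles; "joint_vel": joint speeds; "joint_torque": joint torques, N m; "tool_pos": TCP position; "tcp_rot": TCP orientation; "wrist_force": force on the tool from outside, world axes, zero at the start; "torque": the same for the moment, N m; "width": opening from 0.0 (shut) to 1.0 (fully open).
Only numpy, scipy, OpenCV 4.12 (cv2) and the standard library are available. Lean on these libraries where they do the work, as an engineer would, in place of code of your own. Each camera call takes 0.05 s, during which the arm holds its last target.

## Working session

There is one attempt and no reset: what is moved stays moved. The work goes in short steps, Python scripts to look and compute and a tool call to move; the robot and the scene stay as the last step left them, time stands still between calls to the robot, and variables do not carry over. Pictures are saved under pics/ and viewed, and the job is handed in when it is done.

Besides the shell and the picture viewer there is one more tool, called after "Request:" as name(argument=value, ...) on one line, values as JSON. step_arm: Moves the arm, as the interface text tells. Its arguments: {"type":"object","properties":{"targets":{"type":"array","items":{"type":"number"}},"squeeze":{"type":"number"}},"required":["targets"]}

```bash
mkdir -p pics; ls; python3 - <<'E'
from workcell import bot
import cv2,numpy as np
s=bot.read_state();print(s)
for n in("side","top"):
    c=bot.read_camera(n);cv2.imwrite(f"pics/{n}0.png",c["frame"][:,:,::-1]);np.savez(f"pics/{n}0.npz",**c)
    R=cv2.Rodrigues(np.array(c["rvec"]))[0];print(n,c["fx"],c["cx"],c["cy"],-R.T@np.ravel(c["tvec"]),R[2])
E
```

```text
pics
{'time': 0.0, 'q': array([-1.34988628e+00,  2.64770238e-01,  1.60540944e+00, -9.48440117e-06,
        1.27367759e+00, -3.68891527e-02]), 'joint_vel': array([ 0.00037163,  0.00069917,  0.00073229, -0.00117265, -0.00096716,
        0.00187295]), 'joint_torque': array([ 1.55749316e-03, -5.15105295e+01, -3.67315400e+01, -6.16745865e-05,
        1.28208796e-02, -3.13391659e-06]), 'tool_pos': array([ 0.17193847, -0.6519929 ,  0.24093134]), 'tcp_rot': array([ 1.01867805,  1.32198563, -1.01627676]), 'wrist_force': array([-1.11594061, -0.83239138, -0.14919405]), 'torque': array([-0.01511685, -0.03482387,  0.00756387]), 'width': 1.0003652898975115}
side 458.8151074926098 289.68382301521734 209.22643422230533 [ 0.42593322 -1.03397074  0.67876863] [ 0.15659241  0.86015938 -0.48539124]
top 497.01168577404326 282.7784535527064 212.76653826015868 [0.52812563 0.0065921  1.4706161 ] [ 0.07592172 -0.00436911 -0.99710421]
```

View pics/side0.png

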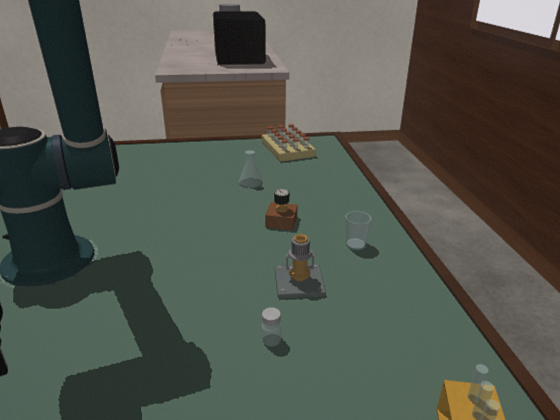

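View pics/top0.png

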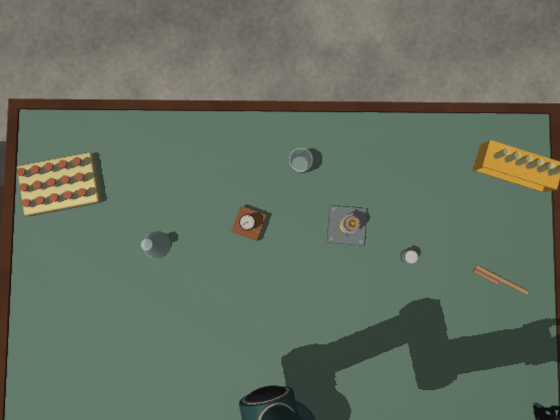

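Side view: deck plate at about (300,280) with the outlet on it, gauge in its block at (282,205), vial at (271,325), beaker at (357,230), flask at (250,170). Top view: plate (347,225), mouth (352,224), gauge (249,222), beaker (301,160), vial (411,257), flask (155,243). Next I measure positions with the depth data.

```bash
cat > h.py <<'E'
import numpy as np,cv2
def cloud(c):
    R=cv2.Rodrigues(np.array(c["rvec"]))[0];t=np.ravel(c["tvec"]);d=c["depth"]
    v,u=np.mgrid[:d.shape[0],:d.shape[1]]
    P=np.stack([(u-c["cx"])/c["fx"]*d,(v-c["cy"])/c["fy"]*d,d],-1)
    return (P-t)@R
def ray(c,u,v,z):
    R=cv2.Rodrigues(np.array(c["rvec"]))[0];t=np.ravel(c["tvec"]);C=-R.T@t
    d=R.T@np.array([(u-c["cx"])/c["fx"],(v-c["cy"])/c["fy"],1]);return C+d*(z-C[2])/d[2]
def proj(c,p):
    q=cv2.projectPoints(np.array(p,float).reshape(-1,1,3),np.array(c["rvec"]),np.array(c["tvec"]),np.array([[c["fx"],0,c["cx"]],[0,c["fy"],c["cy"]],[0,0,1.]]),None)[0];return q.reshape(-1,2)
E
python3 - <<'E'
from h import *
c=dict(np.load("pics/top0.npz"));P=cloud(c);f=c["frame"]
for n,(a,b,w,h) in dict(deck=(320,195,60,60),blk=(222,195,60,55)).items():
    g=f[b:b+h,a:a+w,::-1];cv2.imwrite(f"pics/{n}.png",cv2.resize(g,None,fx=10,fy=10,interpolation=cv2.INTER_CUBIC))
    z=P[b:b+h,a:a+w,2];print(n,np.histogram(z,bins=np.arange(-.005,.2,.01)))
s=dict(np.load("pics/side0.npz"));g=s["frame"][175:305,240:380,::-1];cv2.imwrite("pics/sidecrop.png",cv2.resize(g,None,fx=5,fy=4.6,interpolation=cv2.INTER_CUBIC))
E
```

```text
deck (array([1908,  784,  479,   16,   10,    4,    4,    1,   29,   99,   18,
         20,   83,   55,    0,    0,    0,    0,    0,    0]), array([-0.005,  0.005,  0.015,  0.025,  0.035,  0.045,  0.055,  0.065,
        0.075,  0.085,  0.095,  0.105,  0.115,  0.125,  0.135,  0.145,
        0.155,  0.165,  0.175,  0.185,  0.195]))
blk (array([2212,  209,    5,   25,  513,   40,    0,    1,    2,   82,  113,
          2,    0,    0,    0,    0,    0,    0,    0,    0]), array([-0.005,  0.005,  0.015,  0.025,  0.035,  0.045,  0.055,  0.065,
        0.075,  0.085,  0.095,  0.105,  0.115,  0.125,  0.135,  0.145,
        0.155,  0.165,  0.175,  0.185,  0.195]))
```

View pics/deck.png

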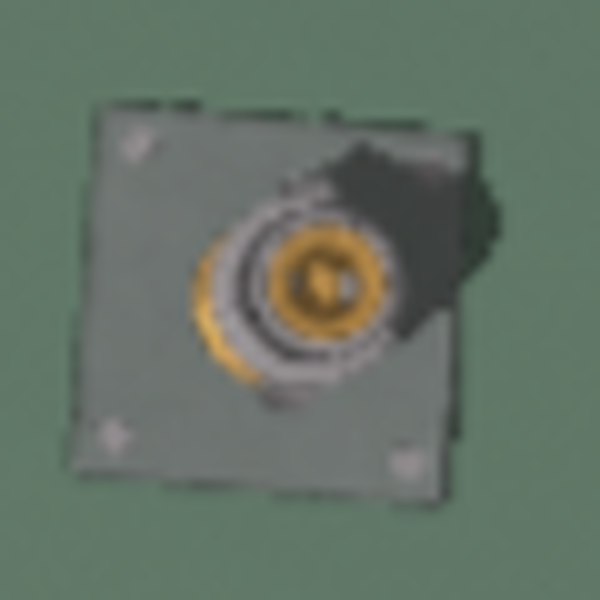

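View pics/blk.png

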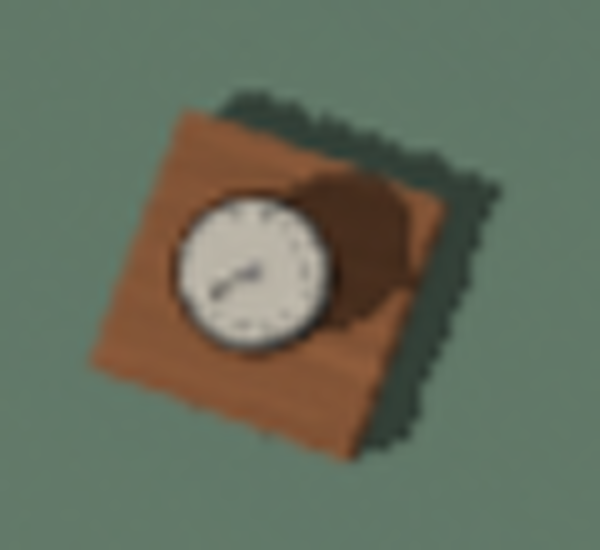

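View pics/sidecrop.png

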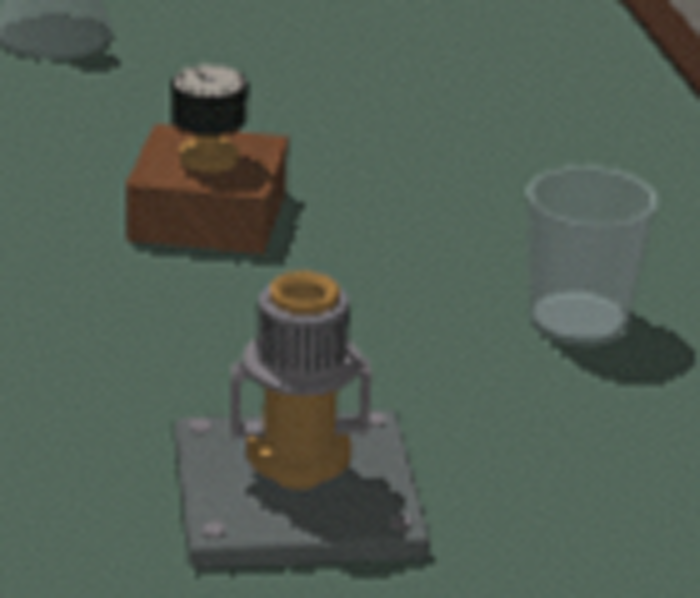

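```bash
python3 - <<'E'
from h import *
c=dict(np.load("pics/top0.npz"));P=cloud(c);f=c["frame"];hsv=cv2.cvtColor(f,cv2.COLOR_RGB2HSV).astype(int)
win=lambda a,b,w,h:(slice(b,b+h),slice(a,a+w))
def full(m,w):
    M=np.zeros(m.shape,np.uint8);M[w]=m[w];return M
# rim
w=win(335,205,40,40)
m=full((P[...,2]>.118)&(hsv[...,1]>110),w);v,u=np.nonzero(m);print("rim n",m.sum(),"z med",np.median(P[...,2][m>0]),np.percentile(P[...,2][m>0],[10,90]))
(uc,vc),r=cv2.minEnclosingCircle(np.stack([u,v],1).astype(np.float32));print(uc,vc,r)
for z in(.114,.121,.128):print(z,ray(c,uc,vc,z)[:2], "diam",2*r*(c["tvec"].ravel()[2]-z)/c["fx"])
m2=full(P[...,2]>.1,w);print("top pts xy mid",[(P[...,i][m2>0].min()+P[...,i][m2>0].max())/2 for i in(0,1)], [np.ptp(P[...,i][m2>0]) for i in (0,1)])
# deck plate
w=win(315,190,70,70)
m=full((hsv[...,1]<38)|(P[...,2]>.02),w)
m=full((P[...,2]>.007),w)
m=cv2.morphologyEx(m,cv2.MORPH_OPEN,np.ones((3,3)))
v,u=np.nonzero(m&(P[...,2]<.02));pts=P[v,u][:,:2]
print("deck z",np.median(P[v,u,2]))
(cc,sz,an)=cv2.minAreaRect((pts*1000).astype(np.float32));print("deck",cc,sz,an)
# gauge
w=win(222,195,60,60)
m=full((P[...,2]>.08),w);v,u=np.nonzero(m);print("gauge",m.sum(),np.median(P[v,u,2]))
(uc,vc),r=cv2.minEnclosingCircle(np.stack([u,v],1).astype(np.float32));print(uc,vc,r,ray(c,uc,vc,.095))
d=full((P[...,2]>.08)&(hsv[...,2]>110),w);M=cv2.moments(d);uc,vc=M['m10']/M['m00'],M['m01']/M['m00'];print("dial",uc,vc,ray(c,uc,vc,.095),np.median(P[...,2][d>0]))
m=full((P[...,2]>.03)&(P[...,2]<.05),w);v,u=np.nonzero(m);print("block z",np.median(P[v,u,2]),cv2.minAreaRect((P[v,u][:,:2]*1000).astype(np.float32)))
s=dict(np.load("pics/side0.npz"));Q=cloud(s);hs=cv2.cvtColor(s["frame"],cv2.COLOR_RGB2HSV).astype(int)
w=win(285,228,32,24);m=full((hs[...,1]>110)&(Q[...,2]>.09),w);v,u=np.nonzero(m)
print("side rim",m.sum(),np.percentile(Q[v,u,2],[50,90,97]),u.min(),u.max(),v.min(),v.max())
e=cv2.fitEllipse(cv2.convexHull(np.stack([u,v],1).astype(np.float32)));print(e,[ray(s,*e[0],z) for z in(.114,.121,.128)])
w=win(268,183,30,22);m=full((Q[...,2]>.075)&(hs[...,2]>110),w);v,u=np.nonzero(m);print("side dial",m.sum(),np.median(Q[v,u],0),ray(s,(u.min()+u.max())/2,(v.min()+v.max())/2,.095))
w=win(268,183,30,30);m=full((Q[...,2]>.06),w);v,u=np.nonzero(m);print(u.min(),u.max(),v.min(),v.max(),ray(s,(u.min()+u.max())/2,197,.081))
E
```

```text
rim n 58 z med 0.12716348536695893 [0.12339594 0.13036416]
352.2272644042969 222.77272033691406 5.519796371459961
0.114 [ 0.60562835 -0.18953277] diam 0.029148506376633212
0.121 [ 0.60522845 -0.18852079] diam 0.028993022810728544
0.128 [ 0.60482854 -0.1875088 ] diam 0.028837539244823872
top pts xy mid [np.float64(0.5760740585054587), np.float64(-0.10052781361055997)] [np.float64(0.09589685267409065), np.float64(0.21423982655327437)]
deck z 0.014463543483937438
deck (605.7415771484375, -187.0777130126953) (110.18474578857422, 110.20951843261719) 85.55908966064453
gauge 207 0.09586283607593722
254.7375030517578 226.2312469482422 32.55097961425781 [0.5947973  0.07790538 0.095     ]
dial 246.49707602339183 221.78362573099415 [0.60693518 0.10088782 0.095     ] 0.0962161223802068
block z 0.040700659219879066 ((607.610595703125, 100.78668212890625), (80.19574737548828, 80.1412582397461), 70.54984283447266)
side rim 94 [0.12425928 0.1267794  0.12748772] 294 307 234 242
((300.5395812988281, 238.1467742919922), (8.387724876403809, 13.38002872467041), 92.96492767333984) [array([ 0.60953955, -0.17042993,  0.114     ]), array([ 0.60726385, -0.18113305,  0.121     ]), array([ 0.60498815, -0.19183617,  0.128     ])]
side dial 58 [0.60919862 0.10219997 0.09445812] [0.60658333 0.0991454  0.095     ]
274 290 190 207 [0.60940782 0.09831882 0.081     ]
```

```bash
cat >> h.py <<'E'
from scipy.spatial.transform import Rotation as Ro
def goal(pos,jaw,s):
    """tool down, jaw axis at angle jaw (deg) in xy; print shift mm & turn deg"""
    R0=Ro.from_rotvec(s["tcp_rot"]);best=None
    for k in(0,180):
        a=np.radians(jaw+k);z=np.array([np.cos(a),np.sin(a),0]);x=np.array([0,0,-1.]);R=Ro.from_matrix(np.stack([x,np.cross(z,x),z],1))
        rv=(R0.inv()*R).as_rotvec(degrees=True)
        if best is None or np.linalg.norm(rv)<np.linalg.norm(best):best=rv
    return R0.inv().apply(np.array(pos)-s["tool_pos"]),best,R0.as_matrix()
E
python3 - <<'E'
from h import *
from workcell import bot
np.set_printoptions(precision=4,suppress=True)
s=bot.read_state();print(s["time"],goal([.6055,-.187,.20],85.6,s))
c=dict(np.load("pics/top0.npz"));print("vial",ray(c,411,257,.07),"beaker",ray(c,301,160,.085))
E
```

```text
0.1 (array([ 0.0418,  0.5378, -0.3391]), array([19.1729, -0.1157,  0.0162]), array([[-0.0005,  0.9669,  0.255 ],
       [ 0.002 ,  0.255 , -0.9669],
       [-1.    ,  0.0001, -0.002 ]]))
vial [ 0.5132 -0.361   0.07  ] beaker [ 0.7833 -0.0496  0.085 ]
```

Request:
step_arm(targets=[0.0, 0.134, -0.085, 4.8, 0, 0, 0, 0.0, 0.27, -0.17, 9.6, 0, 0, 0, 0.0, 0.27, -0.17, 9.6, 0, 0, 0, 0.0, 0.403, -0.254, 14.4, 0, 0, 0, 0.0, 0.403, -0.254, 14.4, 0, 0, 0, 0.02, 0.538, -0.339, 19.2, 0, 0, 0, 0.03, 0.538, -0.339, 19.2, 0, 0, 0, 0.042, 0.538, -0.339, 19.2, 0, 0, 0, 0.042, 0.538, -0.339, 19.2, 0, 0, 0, 0.042, 0.538, -0.339, 19.2, 0, 0, 0, 0.042, 0.538, -0.339, 19.2, 0, 0, 0, 0.042, 0.538, -0.339, 19.2, 0, 0, 0, 0.042, 0.538, -0.339, 19.2, 0, 0, 0])

```text
time: 1.72
tool_pos: [0.605, -0.189, 0.2004]
tcp_rot: [1.266, 1.171, -1.267]
wrist_force: [-0.2, -0.4, 0.4]
width: 0.997
```

```bash
python3 - <<'E'
from h import *
from workcell import bot
np.set_printoptions(precision=4,suppress=True)
s=bot.read_state();print(s["time"],s["tool_pos"],s["wrist_force"],goal([.6055,-.187,.100],85.6,s))
c=bot.read_camera("side");g=c["frame"][170:310,220:380,::-1];cv2.imwrite("pics/s1.png",cv2.resize(g,None,fx=4,fy=4,interpolation=cv2.INTER_CUBIC))
E
```

```text
1.725 [ 0.605  -0.189   0.2004] [-0.2176 -0.3753  0.4453] (array([ 0.1004,  0.0004, -0.0021]), array([-0.0882,  0.034 ,  0.027 ]), array([[-0.0005,  0.9969, -0.0783],
       [-0.0006, -0.0783, -0.9969],
       [-1.    , -0.0005,  0.0006]]))
```

View pics/s1.png

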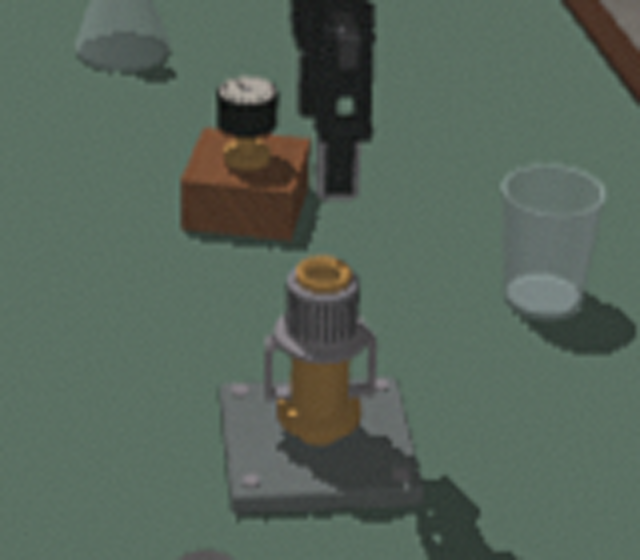

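Side view: the open gripper hangs over the outlet axis, at (345,150) in the crop. Sleeve and catches are clear below it, so I descend and grasp.

Request:
step_arm(targets=[0.04, 0, -0.001, 0, 0, 0, 0, 0.07, 0, -0.0015, 0, 0, 0, 0, 0.085, 0, -0.0015, 0, 0, 0, 0, 0.095, 0, -0.0015, 0, 0, 0, 0, 0.1, 0, -0.0015, 0, 0, 0, 0, 0.1, 0, -0.0015, 0, 0, 0, 0, 0.1, 0, -0.0015, 0, 0, 0, 60, 0.1, 0, -0.0015, 0, 0, 0, 90, 0.1, 0, -0.0015, 0, 0, 0, 110, 0.1, 0, -0.0015, 0, 0, 0, 130, 0.1, 0, -0.0015, 0, 0, 0, 160, 0.1, 0, -0.0015, 0, 0, 0, 160, 0.1, 0, -0.0015, 0, 0, 0, 160], squeeze=60)

```text
time: 3.4
tool_pos: [0.6061, -0.186, 0.1006]
tcp_rot: [1.266, 1.172, -1.266]
wrist_force: [-1.4, 1.8, 4.3]
width: 0.456
```

Request:
step_arm(targets=[0.001, 0, 0, 0, 0, 0, 255, 0.002, 0, 0, 0, 0, 0, 255, 0.0035, 0, 0, 0, 0, 0, 255, 0.005, 0, 0, 0, 0, 0, 255, 0.0065, 0, 0, 0, 0, 0, 255, 0.008, 0, 0, 0, 0, 0, 255, 0.009, 0, 0, 0, 0, 0, 255, 0.01, 0, 0, 0, 0, 0, 255, 0.01, 0, 0, 0, 0, 0, 255], squeeze=90)

```text
time: 4.53
tool_pos: [0.6061, -0.1861, 0.0908]
tcp_rot: [1.266, 1.172, -1.266]
wrist_force: [-2.7, 3.1, 7.4]
width: 0.453
```

Request:
step_arm(targets=[0.0007, 0, 0, 0, 0, 0, 255, 0.0014, 0, 0, 0, 0, 0, 255, 0.002, 0, 0, 0, 0, 0, 255, 0.002, 0, 0, 0, 0, 0, 255])

```text
time: 5.03
tool_pos: [0.6061, -0.1861, 0.089]
tcp_rot: [1.266, 1.172, -1.266]
wrist_force: [-3.5, 2.7, 8.2]
width: 0.455
```

```bash
python3 - <<'E'
from h import *
from workcell import bot
c=bot.read_camera("side");g=c["frame"][200:310,240:380,::-1];cv2.imwrite("pics/s2.png",cv2.resize(g,None,fx=5,fy=5,interpolation=cv2.INTER_CUBIC))
E
```

```text
(no output)
```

View pics/s2.png

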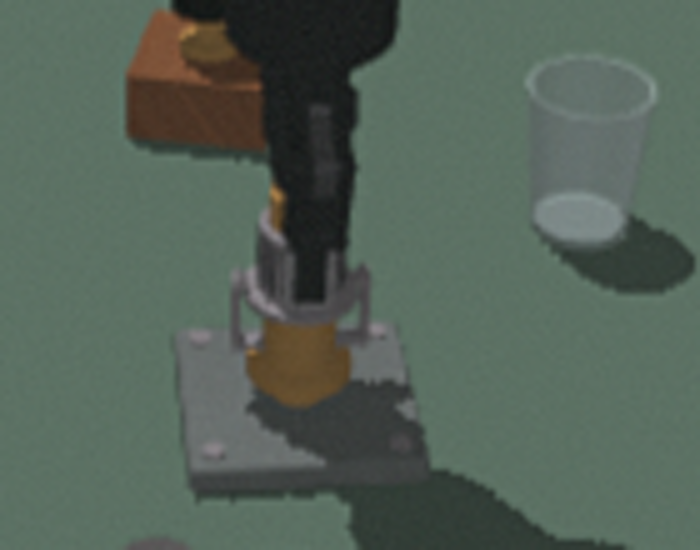

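The picture shows the flange (about (300,300)) pulled below the catch tops at (240,275) and (362,275). I'll open the gripper and retreat.

Request:
step_arm(targets=[-0.001, 0, 0, 0, 0, 0, 255, -0.0015, 0, 0, 0, 0, 0, 255, -0.0015, 0, 0, 0, 0, 0, 90, -0.0015, 0, 0, 0, 0, 0, 40, -0.0015, 0, 0, 0, 0, 0, 0, -0.0015, 0, 0, 0, 0, 0, 0, -0.0015, 0, 0, 0, 0, 0, 0, -0.0015, 0, 0, 0, 0, 0, 0, -0.01, 0, 0, 0, 0, 0, 0, -0.03, 0, 0, 0, 0, 0, 0, -0.07, 0, 0, 0, 0, 0, 0, -0.12, 0, 0, 0, 0, 0, 0, -0.12, 0, 0, 0, 0, 0, 0, -0.12, 0, 0, 0, 0, 0, 0])

```text
time: 6.82
tool_pos: [0.6063, -0.1863, 0.2098]
tcp_rot: [1.266, 1.17, -1.265]
wrist_force: [-0.9, -0.0, 0.0]
width: 1.002
```

```bash
python3 - <<'E'
from h import *
from workcell import bot
np.set_printoptions(precision=4,suppress=True)
s=bot.read_state();print(s["tool_pos"],s["wrist_force"],s["width"])
c=bot.read_camera("side");g=c["frame"][200:310,240:380,::-1];cv2.imwrite("pics/s3.png",cv2.resize(g,None,fx=5,fy=5,interpolation=cv2.INTER_CUBIC))
print("gauge safe",goal([.607,.1005,.18],85.6,s)); print(goal([.607,.1005,.073],85.6,s)[0])
E
```

```text
[ 0.6063 -0.1863  0.2098] [-0.9457 -0.0356  0.0066] 1.0017898833197185
gauge safe (array([ 0.0296, -0.0215, -0.286 ]), array([-0.0276,  0.0296, -0.1136]), array([[ 0.0019,  0.997 , -0.0772],
       [-0.0007, -0.0772, -0.997 ],
       [-1.    ,  0.002 ,  0.0005]]))
[ 0.1366 -0.0217 -0.2861]
```

View pics/s3.png

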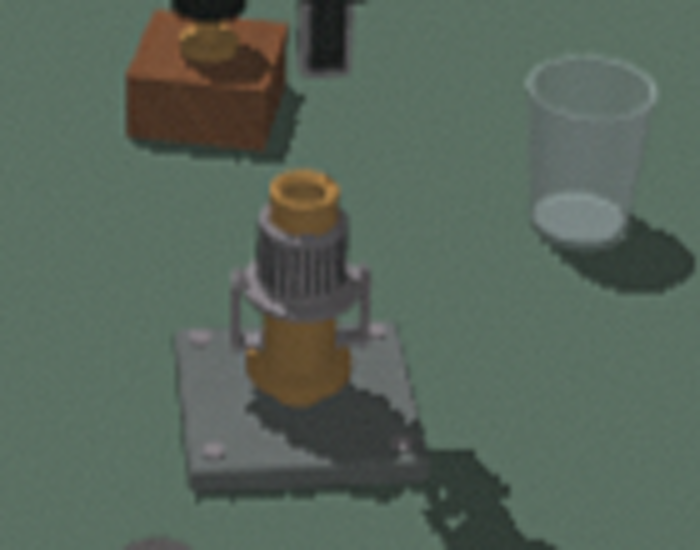

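Sleeve held back: its top edge is now well below the rim, with the flange under the catch hooks at (240,275) and (360,275). I go to the gauge.

Request:
step_arm(targets=[0, -0.005, -0.06, 0, 0, 0, 0, 0, -0.01, -0.12, 0, 0, 0, 0, 0, -0.015, -0.18, 0, 0, 0, 0, 0, -0.02, -0.24, 0, 0, 0, 0, 0.015, -0.0217, -0.286, 0, 0, 0, 0, 0.03, -0.0217, -0.286, 0, 0, 0, 0, 0.03, -0.0217, -0.286, 0, 0, 0, 0, 0.03, -0.0217, -0.286, 0, 0, 0, 0])

```text
time: 7.88
tool_pos: [0.6062, 0.0992, 0.1778]
tcp_rot: [1.266, 1.171, -1.268]
wrist_force: [0.2, -0.5, 1.4]
width: 0.998
```

```bash
python3 - <<'E'
from h import *
from workcell import bot
np.set_printoptions(precision=4,suppress=True)
s=bot.read_state();print(s["time"],s["tool_pos"],s["wrist_force"],s["width"])
print(goal([.607,.1005,.073],85.6,s))
E
```

```text
7.875 [0.6062 0.0992 0.1778] [ 0.2427 -0.4647  1.4058] 0.9983390028121725
(array([ 0.1048,  0.0008, -0.0014]), array([-0.1142,  0.0343,  0.0647]), array([[-0.0012,  0.9969, -0.0787],
       [-0.0005, -0.0787, -0.9969],
       [-1.    , -0.0011,  0.0006]]))
```

Request:
step_arm(targets=[0.04, 0.0005, -0.001, 0, 0, 0, 0, 0.07, 0.0005, -0.001, 0, 0, 0, 0, 0.09, 0.0005, -0.001, 0, 0, 0, 0, 0.1, 0.0005, -0.001, 0, 0, 0, 0, 0.105, 0.0005, -0.001, 0, 0, 0, 0, 0.105, 0.0005, -0.001, 0, 0, 0, 0, 0.105, 0.0005, -0.001, 0, 0, 0, 60, 0.105, 0.0005, -0.001, 0, 0, 0, 90, 0.105, 0.0005, -0.001, 0, 0, 0, 110, 0.105, 0.0005, -0.001, 0, 0, 0, 130, 0.105, 0.0005, -0.001, 0, 0, 0, 160, 0.105, 0.0005, -0.001, 0, 0, 0, 200, 0.105, 0.0005, -0.001, 0, 0, 0, 200], squeeze=40)

```text
time: 9.5
tool_pos: [0.6074, 0.1017, 0.0738]
tcp_rot: [1.267, 1.171, -1.265]
wrist_force: [-0.6, 1.4, 5.7]
width: 0.503
```

Request:
step_arm(targets=[-0.005, 0, 0, 0, 0, 0, 255, -0.015, 0, 0, 0, 0, 0, 255, -0.03, 0, 0, 0, 0, 0, 255, -0.05, 0, 0, 0, 0, 0, 255, -0.08, 0, 0, 0, 0, 0, 255, -0.11, 0, 0, 0, 0, 0, 255, -0.15, 0, 0, 0, 0, 0, 255, -0.15, 0, 0, 0, 0, 0, 255, -0.15, 0, 0, 0, 0, 0, 255, -0.15, 0, 0, 0, 0, 0, 255])

```text
time: 10.75
tool_pos: [0.6057, 0.1014, 0.2215]
tcp_rot: [1.264, 1.174, -1.269]
wrist_force: [0.6, -0.5, -2.6]
width: 0.506
```

```bash
python3 - <<'E'
from h import *
from workcell import bot
np.set_printoptions(precision=4,suppress=True)
s=bot.read_state();print(s["time"],s["tool_pos"],s["wrist_force"],s["width"])
print(goal([.606,-.1865,.222],85.6,s))
c=bot.read_camera("side");np.savez("pics/s4.npz",**c);g=c["frame"][110:230,220:380,::-1];cv2.imwrite("pics/s4.png",cv2.resize(g,None,fx=5,fy=5,interpolation=cv2.INTER_CUBIC))
print(proj(c,s["tool_pos"]-[0,0,.067])-[220,110])
E
```

```text
10.75 [0.6057 0.1014 0.2215] [ 0.6414 -0.4905 -2.5739] 0.506448715662939
(array([-0.0004,  0.0225,  0.287 ]), array([-0.0274,  0.0379,  0.1863]), array([[-0.0033,  0.997 , -0.0772],
       [-0.0004, -0.0772, -0.997 ],
       [-1.    , -0.0033,  0.0007]]))
[[60.7289 62.8293]]
```

View pics/s4.png

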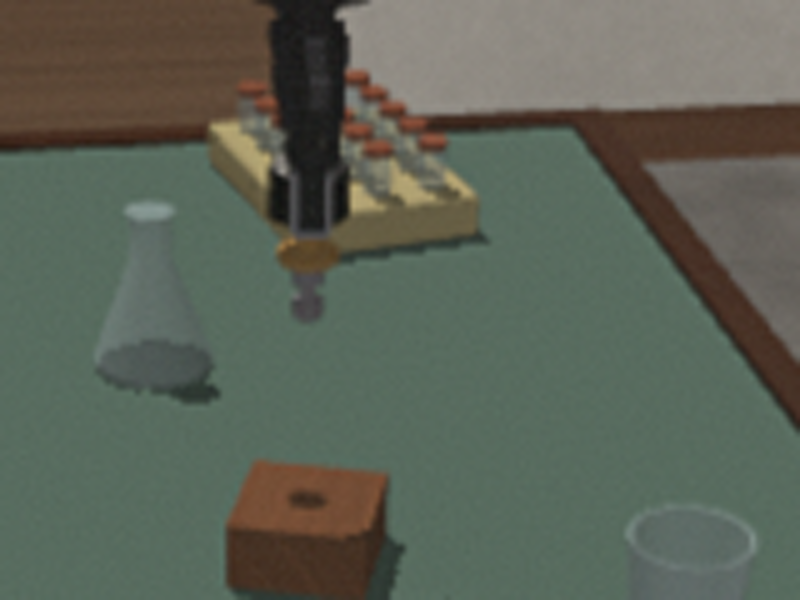

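Side view: gauge held upright and clear, tip at (307,312) in the crop, which matches the projected tip. I carry it over the outlet.

Request:
step_arm(targets=[0, 0.002, 0.025, 0, 0, 0, 255, 0, 0.005, 0.065, 0, 0, 0, 255, 0, 0.009, 0.11, 0, 0, 0, 255, 0, 0.012, 0.155, 0, 0, 0, 255, 0, 0.016, 0.2, 0, 0, 0, 255, 0, 0.019, 0.24, 0, 0, 0, 255, 0, 0.0215, 0.27, 0, 0, 0, 255, 0, 0.0225, 0.287, 0, 0, 0, 255, 0, 0.0225, 0.287, 0, 0, 0, 255, 0, 0.0225, 0.287, 0, 0, 0, 255, 0, 0.0225, 0.287, 0, 0, 0, 255])

```text
time: 12.18
tool_pos: [0.6074, -0.185, 0.2232]
tcp_rot: [1.265, 1.173, -1.265]
wrist_force: [-0.1, 0.3, -2.1]
width: 0.504
```

```bash
python3 - <<'E'
from h import *
from workcell import bot
np.set_printoptions(precision=4,suppress=True)
s=bot.read_state();print(s["time"],s["tool_pos"],s["wrist_force"],s["width"])
print(goal([.606,-.1865,.222],85.6,s))
c=bot.read_camera("side");np.savez("pics/s5.npz",**c);g=c["frame"][170:300,230:370,::-1];cv2.imwrite("pics/s5.png",cv2.resize(g,None,fx=4.6,fy=4.6,interpolation=cv2.INTER_CUBIC))
q=proj(c,[s["tool_pos"]-[0,0,.067],[.606,-.1865,.126]]);print(q,(q-[230,170]+.5)*4.6)
t=bot.read_camera("top");cv2.imwrite("pics/t5.png",cv2.resize(t["frame"][190:260,310:390,::-1],None,fx=7,fy=7,interpolation=cv2.INTER_CUBIC))
E
```

```text
12.175 [ 0.6074 -0.185   0.2232] [-0.1457  0.28   -2.0788] 0.504208541078111
(array([ 0.0012, -0.0013,  0.0016]), array([ 0.0524, -0.0244,  0.0121]), array([[-0.0002,  0.9971, -0.0758],
       [ 0.0004, -0.0758, -0.9971],
       [-1.    , -0.0002, -0.0004]]))
[[301.3707 225.6289]
 [300.5043 237.5887]] [[330.6051 258.1931]
 [326.6196 313.2082]]
```

View pics/s5.png

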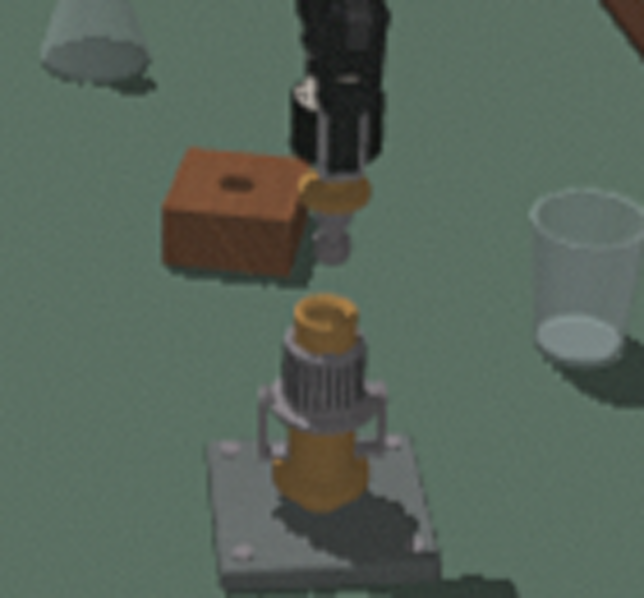

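View pics/t5.png

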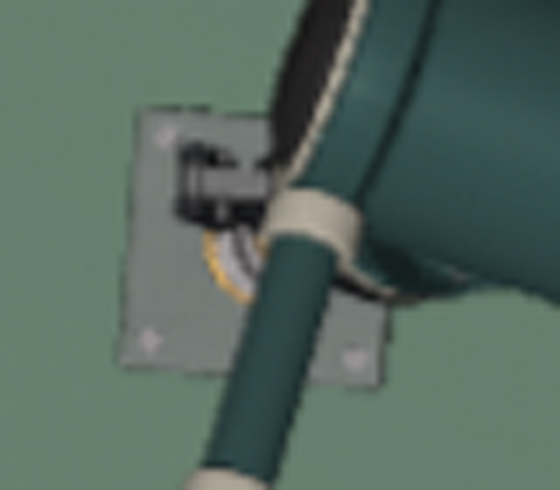

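```bash
python3 - <<'E'
from h import *
c=dict(np.load("pics/s5.npz"));h=cv2.cvtColor(c["frame"],cv2.COLOR_RGB2HSV).astype(int)
for v in range(206,246,2):
    r=h[v,288:318]; a=c["frame"][v,288:318].astype(int); ex=a[:,1]-np.maximum(a[:,0],a[:,2])  # green excess
    bad=np.where(ex<=3)[0]+288
    print(v,bad.min() if len(bad) else None,bad.max() if len(bad) else None,len(bad), (bad.mean() if len(bad) else None))
E
```

```text
206 288 308 21 298.0
208 288 309 22 298.5
210 288 310 23 299.0
212 288 310 23 299.0
214 288 309 22 298.5
216 288 306 17 296.94117647058823
218 288 305 17 296.47058823529414
220 288 304 15 295.93333333333334
222 288 305 16 296.5
224 288 305 15 296.6
226 288 304 12 296.0
228 288 293 6 290.5
230 292 292 1 292.0
232 None None 0 None
234 296 304 9 300.0
236 294 307 14 300.5
238 294 307 14 300.5
240 294 307 14 300.5
242 292 308 17 300.0
244 292 308 17 300.0
```

Side view: the plug is about 1.5 px right of the rim centre (300.5, 238), some 2 to 3 mm too far along +x. I correct this and come down to just over the rim.

Request:
step_arm(targets=[0, -0.0022, 0.0017, 0, 0, 0, 255, 0.006, -0.0022, 0.0017, 0, 0, 0, 255, 0.012, -0.0022, 0.0017, 0, 0, 0, 255, 0.018, -0.0022, 0.0017, 0, 0, 0, 255, 0.021, -0.0022, 0.0017, 0, 0, 0, 255, 0.021, -0.0022, 0.0017, 0, 0, 0, 255, 0.021, -0.0022, 0.0017, 0, 0, 0, 255])

```text
time: 13.15
tool_pos: [0.6051, -0.1879, 0.2025]
tcp_rot: [1.266, 1.171, -1.266]
wrist_force: [-0.6, 0.2, -1.7]
width: 0.503
```

```bash
python3 - <<'E'
from h import *
from workcell import bot
np.set_printoptions(precision=4,suppress=True)
s=bot.read_state();print(s["time"],s["tool_pos"],s["wrist_force"],s["width"])
c=bot.read_camera("side");np.savez("pics/s6.npz",**c);g=c["frame"][195:265,265:335,::-1];cv2.imwrite("pics/s6.png",cv2.resize(g,None,fx=8,fy=8,interpolation=cv2.INTER_CUBIC))
q=proj(c,[s["tool_pos"]-[0,0,.067],[.606,-.1865,.126]]);print(q,(q-[265,195]+.5)*8)
E
```

```text
13.15 [ 0.6051 -0.1879  0.2025] [-0.6059  0.2146 -1.6859] 0.5028814407152823
[[300.3638 234.3654]
 [300.5043 237.5887]] [[286.9106 318.9234]
 [288.0341 344.71  ]]
```

View pics/s6.png

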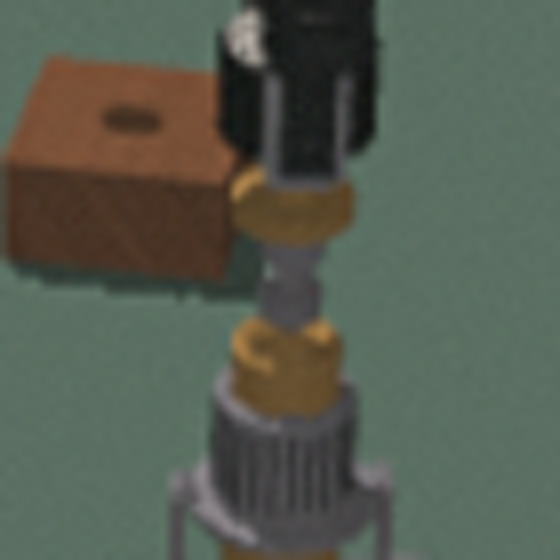

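Plug (291,300) sits almost over the rim centre (288,345), so only a sub-mm correction. I descend slowly, watching the force.

Request:
step_arm(targets=[0.001, -0.0005, -0.001, 0, 0, 0, 255, 0.003, -0.0005, -0.001, 0, 0, 0, 255, 0.005, -0.0005, -0.001, 0, 0, 0, 255, 0.0065, -0.0005, -0.001, 0, 0, 0, 255, 0.008, -0.0005, -0.001, 0, 0, 0, 255, 0.009, -0.0005, -0.001, 0, 0, 0, 255, 0.01, -0.0005, -0.001, 0, 0, 0, 255, 0.011, -0.0005, -0.001, 0, 0, 0, 255, 0.011, -0.0005, -0.001, 0, 0, 0, 255])

```text
time: 14.32
tool_pos: [0.6045, -0.1868, 0.1912]
tcp_rot: [1.266, 1.172, -1.266]
wrist_force: [-0.1, -0.3, -1.6]
width: 0.503
```

Request:
step_arm(targets=[0.001, 0, 0, 0, 0, 0, 255, 0.002, 0, 0, 0, 0, 0, 255, 0.003, 0, 0, 0, 0, 0, 255, 0.004, 0, 0, 0, 0, 0, 255, 0.005, 0, 0, 0, 0, 0, 255, 0.005, 0, 0, 0, 0, 0, 255])

```text
time: 15.08
tool_pos: [0.6045, -0.1868, 0.1861]
tcp_rot: [1.266, 1.172, -1.266]
wrist_force: [1.0, -0.0, -2.4]
width: 0.505
```

```bash
python3 - <<'E'
from h import *
from workcell import bot
np.set_printoptions(precision=4,suppress=True)
s=bot.read_state();print(s["time"],s["tool_pos"],s["wrist_force"],s["torque"])
c=bot.read_camera("side");np.savez("pics/s7.npz",**c);g=c["frame"][195:265,265:335,::-1];cv2.imwrite("pics/s7.png",cv2.resize(g,None,fx=8,fy=8,interpolation=cv2.INTER_CUBIC))
E
```

```text
15.075 [ 0.6045 -0.1868  0.1861] [ 0.962  -0.0073 -2.3872] [-0.0425  0.0198  0.0291]
```

View pics/s7.png

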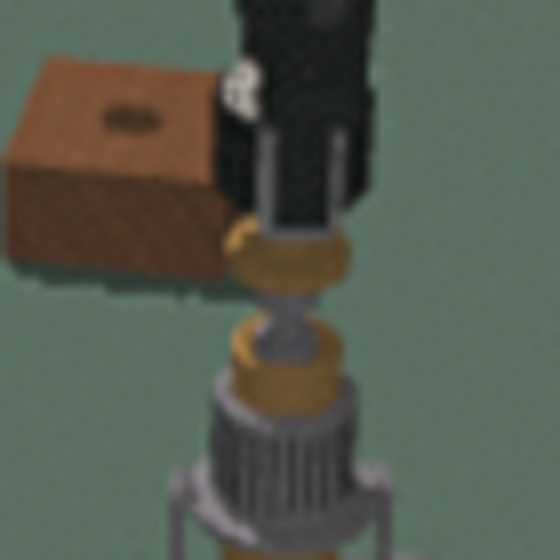

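The plug (288,340) is entering the mouth and the front rim wall hides its tip. I continue slowly.

Request:
step_arm(targets=[0.001, 0, 0, 0, 0, 0, 255, 0.002, 0, 0, 0, 0, 0, 255, 0.003, 0, 0, 0, 0, 0, 255, 0.004, 0, 0, 0, 0, 0, 255, 0.004, 0, 0, 0, 0, 0, 255])

```text
time: 15.75
tool_pos: [0.6045, -0.1868, 0.1821]
tcp_rot: [1.266, 1.172, -1.266]
wrist_force: [0.0, 0.1, -2.4]
width: 0.504
```

Request:
step_arm(targets=[0.0015, 0, 0, 0, 0, 0, 255, 0.003, 0, 0, 0, 0, 0, 255, 0.0045, 0, 0, 0, 0, 0, 255, 0.006, 0, 0, 0, 0, 0, 255, 0.0075, 0, 0, 0, 0, 0, 255, 0.009, 0, 0, 0, 0, 0, 255, 0.01, 0, 0, 0, 0, 0, 255, 0.01, 0, 0, 0, 0, 0, 255])

```text
time: 16.75
tool_pos: [0.6045, -0.1868, 0.1721]
tcp_rot: [1.266, 1.172, -1.266]
wrist_force: [0.5, -0.2, -2.2]
width: 0.503
```

Request:
step_arm(targets=[0.0008, 0, 0, 0, 0, 0, 255, 0.0016, 0, 0, 0, 0, 0, 255, 0.0024, 0, 0, 0, 0, 0, 255, 0.0032, 0, 0, 0, 0, 0, 255, 0.004, 0, 0, 0, 0, 0, 255, 0.004, 0, 0, 0, 0, 0, 255])

```text
time: 17.5
tool_pos: [0.6047, -0.1868, 0.1687]
tcp_rot: [1.266, 1.171, -1.266]
wrist_force: [-0.3, -0.6, 1.8]
width: 0.506
```

Request:
step_arm(targets=[0.0005, 0, 0, 0, 0, 0, 255, 0.001, 0, 0, 0, 0, 0, 255, 0.0015, 0, 0, 0, 0, 0, 255, 0.002, 0, 0, 0, 0, 0, 255, 0.002, 0, 0, 0, 0, 0, 255])

```text
time: 18.12
tool_pos: [0.6047, -0.1869, 0.1664]
tcp_rot: [1.266, 1.171, -1.266]
wrist_force: [-0.1, 0.2, 2.1]
width: 0.507
```

Request:
step_arm(targets=[0.0005, 0, 0, 0, 0, 0, 255, 0.001, 0, 0, 0, 0, 0, 255, 0.0015, 0, 0, 0, 0, 0, 255, 0.0015, 0, 0, 0, 0, 0, 255])

```text
time: 18.62
tool_pos: [0.6049, -0.1869, 0.1655]
tcp_rot: [1.266, 1.171, -1.265]
wrist_force: [-0.4, 1.0, 5.7]
width: 0.505
```

Request:
step_arm(targets=[0.0005, 0, 0, 0, 0, 0, 255, 0.001, 0, 0, 0, 0, 0, 255, 0.001, 0, 0, 0, 0, 0, 255])

```text
time: 19.0
tool_pos: [0.605, -0.1869, 0.1649]
tcp_rot: [1.266, 1.171, -1.265]
wrist_force: [-0.4, 0.7, 6.7]
width: 0.504
```

```bash
python3 - <<'E'
from h import *
from workcell import bot
np.set_printoptions(precision=4,suppress=True)
s=bot.read_state();print(s["time"],s["tool_pos"],s["wrist_force"],s["torque"])
c=bot.read_camera("side");g=c["frame"][195:265,265:335,::-1];cv2.imwrite("pics/s8.png",cv2.resize(g,None,fx=8,fy=8,interpolation=cv2.INTER_CUBIC))
E
```

```text
19.0 [ 0.605  -0.1869  0.1649] [-0.4126  0.6793  6.7403] [ 0.245   0.3429 -0.0235]
```

View pics/s8.png

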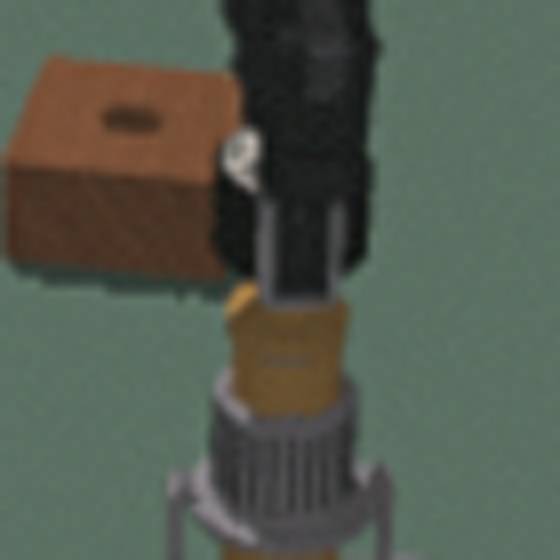

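The sleeve is still back and the shoulder (290,320) is a few mm above the rim. Force is still low, so I push on in half-mm steps.

Request:
step_arm(targets=[0.0005, 0, 0, 0, 0, 0, 255, 0.001, 0, 0, 0, 0, 0, 255, 0.001, 0, 0, 0, 0, 0, 255])

```text
time: 19.42
tool_pos: [0.6049, -0.1869, 0.1638]
tcp_rot: [1.266, 1.171, -1.265]
wrist_force: [-1.3, 0.9, 6.0]
width: 0.506
```

Request:
step_arm(targets=[0.0005, 0, 0, 0, 0, 0, 255, 0.001, 0, 0, 0, 0, 0, 255, 0.001, 0, 0, 0, 0, 0, 255])

```text
time: 19.8
tool_pos: [0.6048, -0.1869, 0.1626]
tcp_rot: [1.266, 1.171, -1.265]
wrist_force: [-1.9, -0.1, 5.1]
width: 0.504
```

```bash
python3 - <<'E'
from h import *
from workcell import bot
np.set_printoptions(precision=4,suppress=True)
s=bot.read_state();print(s["time"],s["tool_pos"],s["wrist_force"],s["torque"])
c=bot.read_camera("side");g=c["frame"][195:265,265:335,::-1];cv2.imwrite("pics/s9.png",cv2.resize(g,None,fx=8,fy=8,interpolation=cv2.INTER_CUBIC))
E
```

```text
19.8 [ 0.6048 -0.1869  0.1626] [-1.8721 -0.0732  5.0955] [0.2826 0.2072 0.0073]
```

View pics/s9.png

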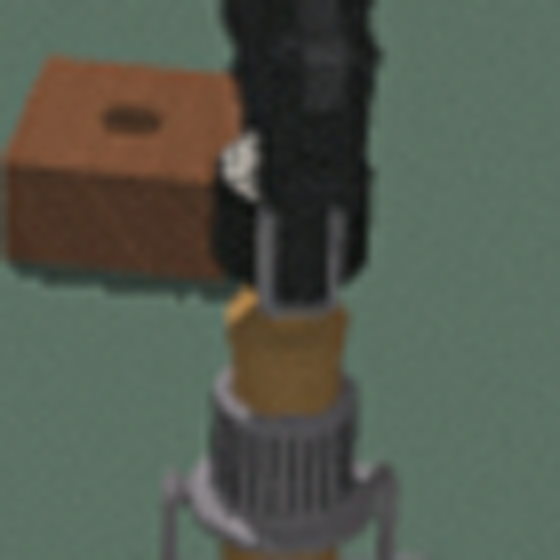

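Request:
step_arm(targets=[0.0005, 0, 0, 0, 0, 0, 255, 0.001, 0, 0, 0, 0, 0, 255, 0.001, 0, 0, 0, 0, 0, 255])

```text
time: 20.23
tool_pos: [0.6049, -0.1869, 0.1616]
tcp_rot: [1.266, 1.171, -1.265]
wrist_force: [-2.1, 1.3, 5.7]
width: 0.502
```

```bash
python3 - <<'E'
from h import *
from workcell import bot
np.set_printoptions(precision=4,suppress=True)
s=bot.read_state();print(s["time"],s["tool_pos"],s["wrist_force"],s["torque"])
c=bot.read_camera("side");g=c["frame"][195:265,265:335,::-1];cv2.imwrite("pics/s10.png",cv2.resize(g,None,fx=8,fy=8,interpolation=cv2.INTER_CUBIC))
E
```

```text
20.225 [ 0.6049 -0.1869  0.1616] [-2.1295  1.3409  5.7337] [ 0.16    0.2675 -0.0366]
```

View pics/s10.png

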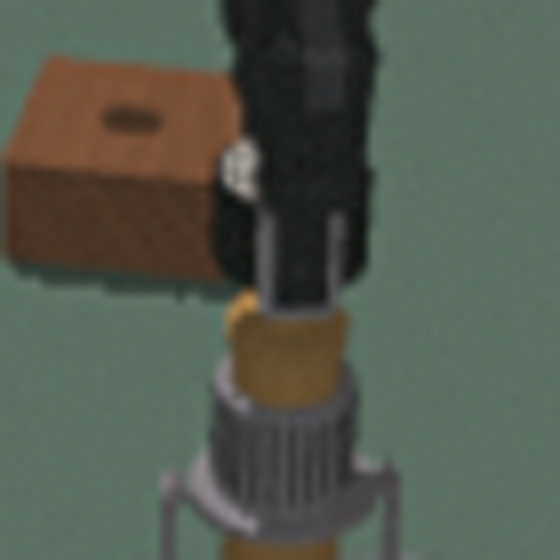

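Catches moved out to (168,480) and (393,475), and the sleeve has started to rise. A little further.

Request:
step_arm(targets=[0.0003, 0, 0, 0, 0, 0, 255, 0.0006, 0, 0, 0, 0, 0, 255, 0.0006, 0, 0, 0, 0, 0, 255])

```text
time: 20.65
tool_pos: [0.6049, -0.1869, 0.1609]
tcp_rot: [1.266, 1.171, -1.265]
wrist_force: [0.1, 0.5, 5.2]
width: 0.507
```

```bash
python3 - <<'E'
from h import *
from workcell import bot
np.set_printoptions(precision=4,suppress=True)
s=bot.read_state();print(s["time"],s["tool_pos"],s["wrist_force"],s["torque"])
c=bot.read_camera("side");g=c["frame"][195:265,265:335,::-1];cv2.imwrite("pics/s11.png",cv2.resize(g,None,fx=8,fy=8,interpolation=cv2.INTER_CUBIC))
E
```

```text
20.65 [ 0.6049 -0.1869  0.1609] [0.1432 0.4668 5.219 ] [0.1772 0.2921 0.0029]
```

View pics/s11.png

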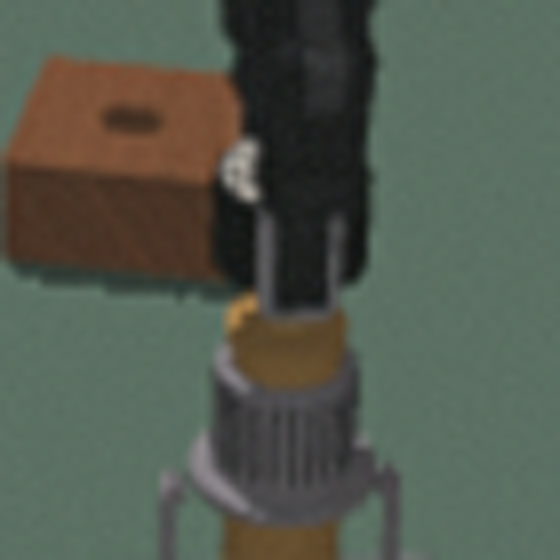

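The sleeve has sprung up, its flange now above the catch tops. I hold briefly and check that it is fully forward before letting go.

Request:
step_arm(targets=[0, 0, 0, 0, 0, 0, 255, 0, 0, 0, 0, 0, 0, 255, 0, 0, 0, 0, 0, 0, 255])

```text
time: 21.08
tool_pos: [0.6049, -0.1869, 0.1609]
tcp_rot: [1.266, 1.171, -1.265]
wrist_force: [-1.2, 0.6, 5.8]
width: 0.506
```

```bash
python3 - <<'E'
from h import *
from workcell import bot
np.set_printoptions(precision=4,suppress=True)
s=bot.read_state();print(s["time"],s["tool_pos"],s["wrist_force"],s["torque"])
c=bot.read_camera("side");o=dict(np.load("pics/side0.npz"))["frame"]
g=np.hstack([c["frame"][195:265,275:325,::-1],o[195:265,275:325,::-1]]);cv2.imwrite("pics/s12.png",cv2.resize(g,None,fx=8,fy=8,interpolation=cv2.INTER_CUBIC))
E
```

```text
21.075 [ 0.6049 -0.1869  0.1609] [-1.1991  0.606   5.7874] [ 0.1694  0.2613 -0.0126]
```

View pics/s12.png

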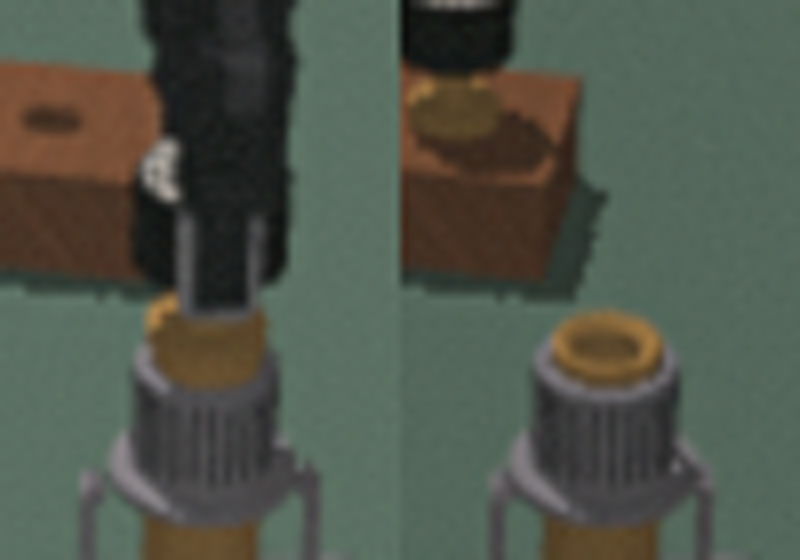

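Sleeve fully forward: its edge and flange heights match the start picture beside it. Now I release and retreat.

Request:
step_arm(targets=[0, 0, 0, 0, 0, 0, 100, 0, 0, 0, 0, 0, 0, 60, 0, 0, 0, 0, 0, 0, 0, 0, 0, 0, 0, 0, 0, 0, 0, 0, 0, 0, 0, 0, 0, -0.01, 0, 0, 0, 0, 0, 0, -0.03, 0, 0, 0, 0, 0, 0, -0.07, 0, 0, 0, 0, 0, 0, -0.11, 0, 0, 0, 0, 0, 0, -0.11, -0.06, 0, 0, 0, 0, 0, -0.11, -0.12, 0, 0, 0, 0, 0, -0.11, -0.12, 0, 0, 0, 0, 0, -0.11, -0.12, 0, 0, 0, 0, 0])

```text
time: 22.75
tool_pos: [0.4858, -0.1779, 0.2723]
tcp_rot: [1.267, 1.168, -1.264]
wrist_force: [-0.3, 0.7, 0.2]
width: 1.0
```

```bash
python3 - <<'E'
from h import *
from workcell import bot
np.set_printoptions(precision=4,suppress=True)
s=bot.read_state();print(s["time"],s["tool_pos"],s["wrist_force"],s["width"])
c=bot.read_camera("side");g=c["frame"][170:305,235:380,::-1];cv2.imwrite("pics/s13.png",cv2.resize(g,None,fx=4.4,fy=4.4,interpolation=cv2.INTER_CUBIC))
t=bot.read_camera("top");f=t["frame"];cv2.imwrite("pics/t13.png",cv2.resize(f[140:280,230:430,::-1],None,fx=4,fy=4,interpolation=cv2.INTER_CUBIC))
P=cloud(t);m=np.zeros(f.shape[:2],bool);m[200:245,325:385]=True
m&=(P[...,2]>.15)&(P[...,2]<.185)&(abs(P[...,0]-.606)<.035)&(abs(P[...,1]+.187)<.035)
v,u=np.nonzero(m);print(m.sum(),np.median(P[m],0))
if len(u):(a,b),r=cv2.minEnclosingCircle(np.stack([u,v],1).astype(np.float32));print(a,b,r,ray(t,a,b,np.median(P[m][:,2])))
E
```

```text
22.75 [ 0.4858 -0.1779  0.2723] [-0.3109  0.6548  0.1748] 0.9999266880035734
80 [ 0.6038 -0.1843  0.183 ]
354.8648681640625 221.56756591796875 8.883118629455566 [ 0.6049 -0.1864  0.183 ]
```

View pics/s13.png

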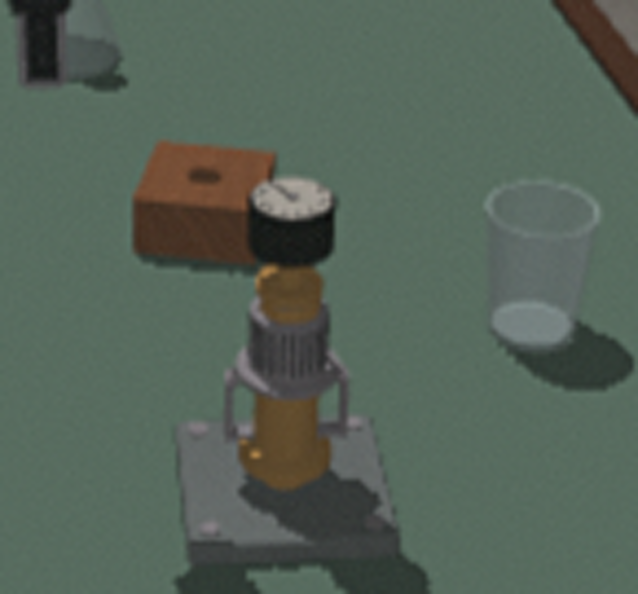

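View pics/t13.png

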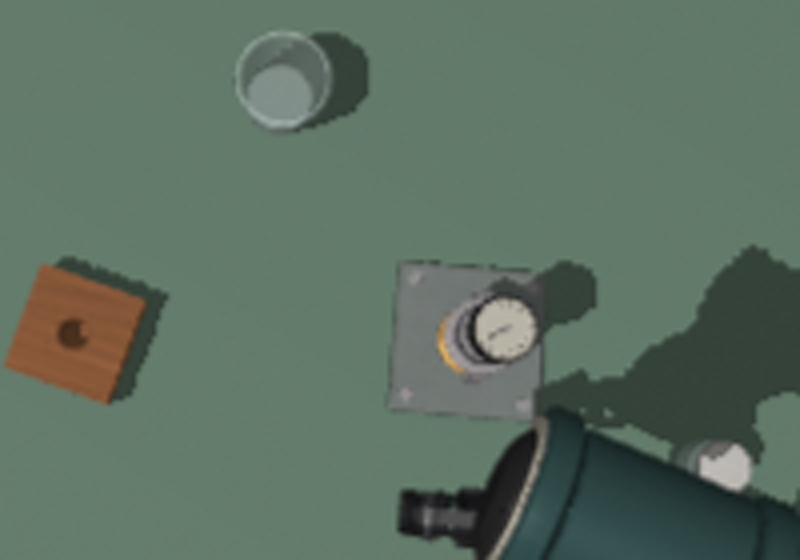

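```bash
python3 - <<'E'
from h import *
from workcell import bot
np.set_printoptions(precision=4,suppress=True)
for i in range(2):
    t=bot.read_camera("top");P=cloud(t);m=np.zeros(P.shape[:2],bool);m[200:245,325:385]=True
    m&=(P[...,2]>.15)&(P[...,2]<.23)
    v,u=np.nonzero(m);z=P[m][:,2];print(m.sum(),np.median(z),z.std())
    (a,b),r=cv2.minEnclosingCircle(np.stack([u,v],1).astype(np.float32));print(a,b,r,ray(t,a,b,np.median(z)))
    A=np.c_[P[m][:,:2]-P[m][:,:2].mean(0),np.ones(m.sum())];k=np.abs(z-np.median(z))<.006;print("tilt",np.linalg.lstsq(A[k],z[k],rcond=None)[0])
c=bot.read_camera("side");Q=cloud(c);h=c["frame"].max(2);m=np.zeros(Q.shape[:2],bool);m[205:222,292:312]=True;m&=(h>110)&(Q[...,2]>.15);v,u=np.nonzero(m);print("side",m.sum(),np.median(Q[m],0))
p=(u.min()+u.max())/2,(v.min()+v.max())/2;print(p,ray(c,*p,.183))
E
```

```text
238 0.18604373511136243 0.0053025568024119285
354.8648681640625 221.56756591796875 8.883118629455566 [ 0.6047 -0.186   0.186 ]
tilt [-0.012   0.0082  0.1863]
236 0.18629329383686927 0.0052567583929026785
354.8529357910156 221.5 8.867155075073242 [ 0.6049 -0.1859  0.1863]
tilt [0.0271 0.0159 0.1867]
side 115 [ 0.6055 -0.1858  0.185 ]
(np.float64(301.0), np.float64(213.0)) [ 0.6076 -0.1757  0.183 ]
```

```bash
python3 - <<'E'
from h import *
from workcell import bot
c=bot.read_camera("side");o=dict(np.load("pics/side0.npz"))
a=c["frame"][230:270,280:325].astype(float);b=o["frame"][230:270,280:325].astype(float)
# sleeve vertical shift between start and now: rows 246..268 vs shifted
A=c["frame"].astype(float).mean(2);B=o["frame"].astype(float).mean(2)
for d in range(-3,5):print(d,abs(A[248+d:268+d,288:314]-B[248:268,288:314]).mean().round(2))
cv2.imwrite("pics/s14.png",cv2.resize(np.hstack([a,b]).astype(np.uint8)[:,:,::-1],None,fx=8,fy=8,interpolation=cv2.INTER_CUBIC))
s=bot.read_state();print(s["time"],s["wrist_force"])
E
```

```text
-3 9.87
-2 8.24
-1 5.63
0 3.54
1 6.35
2 9.15
3 11.09
4 12.44
23.05 [-0.09154794  0.38431352  0.17883803]
```

View pics/s14.png

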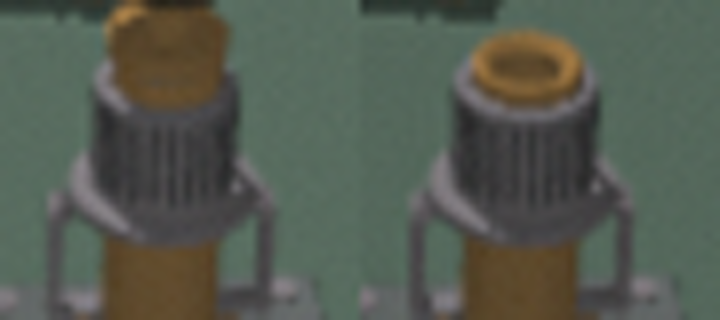

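Now (left) and at the start (right), the sleeve edge and flange sit in the same place, with zero pixel shift, so it is fully forward. The gauge's shoulder is just above the rim. I'm handing in.

```bash
python3 -c "
from workcell import bot
print(bot.finish_job())"
```

```text
the job is handed in; nothing more can be done
None
```

The gauge is locked in the outlet and standing upright with the arm clear of it. I handed the job in at about 23 s; no verdict was reported.

I pulled the sleeve down about 12 mm, and a picture confirmed the catches held it after I let go. I then carried the gauge over and pushed the plug in slowly. The highest push I read between moves was about 9 N. The catches tripped and the sleeve sprang up.

Last checks before handing in:
- **Sleeve:** it sits where it did at the start, with no pixel shift in the side view.
- **Gauge position:** the dial centre is within about 1 mm of the outlet's axis.
- **Tilt:** the top camera's depth fit gave roughly 0.01 to 0.03 rad.
- **Case height:** the case centre is about 157 mm above the plate, which fits a gauge risen by part of its play. The dial read 185 mm in the side view and 186 mm in the top view. The top view alone would put the case centre at about 158 mm, within a millimetre of the 158.7 mm limit.
- **Side-view ray:** one quick ray cast onto the dial put it about 10 mm off in y. I had assumed a slightly low dial height and a windowed mask, and both depth measurements disagree with it, so I discounted it.
- **Glassware:** the arm never came near it. The beaker looked unmoved in the last pictures; I did not measure the flask or vial again.

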